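# Slide the drying board into its slot under the bottle stand

### The job

A bottle is standing in front of the slot of the low wooden bottle stand. Move it aside, keeping it upright on the table and out of the drying board's way; then slide the flat drying board along the table into the slot until it is fully home against the stop inside. Leave the other bottles where they stand.

Things in the scene. Friction and masses are not known exactly. Their poses are not given: they have to be found in the camera images.
- stand: Low wooden bottle stand, fixed, 130 (x) x 150 (y) x 34 mm high. Origin: centre of its underside, on the table. Under it a slot runs along x, 118 mm wide, 22 mm high, floored by the table; walls 16 mm thick. Stop inside at x = +55 mm. A top plate covers the rear half (x > 0); in the front half a 13 mm lip overhangs the slot at each side, so the board shows from above.
- mouth (a point): Centre of the slot's open end, at table height, x = -65 mm in the stand's frame; axes as the stand's, +x points into the slot. Guides at the mouth flare outwards: 128 mm apart at the very end, 116 mm at their narrowest, 16 mm inside.
- board: Flat plywood drying board with a cork-faced top, loose on the table: 130 mm long (x), 110 mm wide (y), 18 mm thick, about 0.22 kg. Origin: centre of its underside. It goes in lengthwise, either end first; home, its leading end meets the stop, its centre is at x = -10 mm in the stand's frame and its trailing end sticks out 10 mm.
- bottle: Amber glass bottle with a black cap, 42 mm diameter, 90 mm tall, about 0.13 kg, standing on the table just in front of the slot's mouth. Origin at the centre of its underside, z up.
- side_bottle: Bystander: amber bottle without label, 36 mm diameter, 75 mm tall, on the table beside the stand (+y side). Origin at the centre of its underside.
- small_a: Bystander: small amber bottle, 28 mm diameter, 58 mm tall, standing on the stand's rear top plate. Origin at the centre of its underside.
- small_b: Bystander: second small amber bottle like the first, also on the rear top plate.

How it is judged:
By the outcome, as a careful person would: the job done as asked, in the order asked, and still so for the second after the job is handed in, with the robot touching nothing.
It also fails if it takes over 69 s, if anything falls off the work surface, if the arm or the gripper's body presses on something with over 40 N, if the wrist force passes 120 N, or if a joint passes its speed limit or range.

### The arm

A 7-joint arm with a two-finger parallel gripper is mounted at the origin on the work surface. World frame = base frame: x ahead of the robot, y to its left, z up, the work surface at z = 0. Lengths are in m, angles in rad, forces in N, time in s.
With the tool pointing down it reaches from about 0.375 to 0.925 m from the base axis. Payload 3.1 kg.
Tool frame: the origin (TCP) lies between the finger pads; the fingertips stand 19 mm ahead of it and the grasp point (between the pads) is the TCP; z points along the fingers, y is the direction in which the jaws open and shut (so a half turn about z gives the same grasp; the last joint's range is limited). The gripper opens to 85 mm and grips with 20 to 120 N. Pads are 22 mm wide; open, the fingers measure 114 mm over their backs; the gripper's body (76 mm by 85 mm) begins 54 mm behind the grasp point. The pads swing forward as they close: fully open they stand 13 mm farther back than shut.
Start: joints at [-0.098, 0.383, 0.044, 1.598, -0.018, 1.161, -0.05], TCP at [0.65, 0, 0.25] pointing down, gripper open.
Joint ranges: [-2.61, 2.61], [-0.41, 2.15], [-1.48, 1.57], [0, 2.5], [-1.57, 4.71], [0.05, 1.97], [-2.85, 2.85]. Speed limits (rad/s): [2.79, 2.79, 3.14, 3.14, 3.14, 3.14, 3.14].

### API

Orientations are given as a unit quaternion [x, y, z, w].
In Python, from bench import move_ptp, movel, move_j, move_gripper, pause, inverse_kinematics, read_camera, camera_params, MotionError, sign_off, look_for, tip_of, read_time_s, read_qpos, read_joint_vel, read_effort, read_eef_pos, read_tcp_rot, read_ft_force, read_ft_torque, read_finger_gap gives the robot as it stands. Calls block until the motion is done:
- move_ptp(position, orientation): joint-space move of the TCP to a pose.
- movel(position, orientation=None, speed=0.15): straight line of the TCP; orientation=None keeps the orientation; speed is the mean speed in m/s.
- move_j(angles): joint-space move.
- move_gripper(opening, effort=None): finger opening in m; effort is the grip in N (None keeps the last); returns when the fingers have stopped.
- pause(seconds).
- inverse_kinematics(position, orientation): joint angles nearest the present ones, or None.
- read_camera(name): name is "scene" or "side" or "wrist"; returns the picture (400x640x3 uint8, red, green, blue); there is no depth.
- camera_params(name): a dict with "K" (3x3 intrinsics, pixels), "camera_from_world" (4x4, takes a point from world to camera coordinates). Camera axes: x right, y down, z forward; pixel columns grow to the right and rows downward; lengths in m; the calibration is good to about 2 mm. A picture is of the moment at which its call begins: read the wrist's pose just before it. camera_params takes no time and is no camera call; for the wrist camera it gives the pose at the moment of the call.
A pose or a line that the arm cannot do raises MotionError and nothing moves.
- sign_off(): hands the job in, once; it reports no verdict.
Trained networks look in the newest picture that a camera, given by its name, has taken for a name from the list of things; names that differ only in an ending like _2 or _b are one class to them, and where a whole thing is asked for, a point or a joint stands for the part that bears it (a point fixed in the world has none). Each returns a list of dicts, best first, with "confidence" (0 to 1); they miss things now and then, are a little off and sometimes report something else, mostly with a low value. They report only what shows in the picture. A call takes as long as a camera call.
- look_for(camera, name): "at" ([column, row] in pixels, amid what is visible of it).
- tip_of(camera, name): "at" ([column, row] in pixels: a listed point, or the origin of a listed thing).
Readings, each from a call of its own:
- read_time_s(): time.
- read_qpos(): joint angles.
- read_joint_vel(): joint speeds.
- read_effort(): joint torques, N m.
- read_eef_pos(): TCP position.
- read_tcp_rot(): TCP orientation.
- read_ft_force(): force on the tool from outside, world axes, zero at the start.
- read_ft_torque(): the same for the moment, N m.
- read_finger_gap(): finger opening in m.
Only numpy, scipy, OpenCV 4.12 (cv2) and the standard library are available. Lean on these libraries where they do the work, as an engineer would, in place of code of your own. Each camera call takes 0.05 s, during which the arm holds its last target.

## Working session

There is one attempt and no reset: what is moved stays moved. The work goes in short steps, each a Python script; the robot and the scene stay as the last script left them, time stands still between calls to the robot, and variables do not carry over. Pictures are saved under pics/ and viewed, and the job is handed in when it is done.

```bash
mkdir -p pics; cat > h.py <<'E'
from bench import *
import numpy as np, cv2
def snap(c,f):
    im=read_camera(c); cv2.imwrite('pics/'+f,im[:,:,::-1]); return im
def proj(c,P):
    p=camera_params(c);K=np.array(p['K']);T=np.array(p['camera_from_world'])
    q=(T[:3,:3]@np.atleast_2d(P).T).T+T[:3,3]; u=(K@q.T).T; return u[:,:2]/u[:,2:]
def back(c,uv,z):
    p=camera_params(c);K=np.array(p['K']);T=np.array(p['camera_from_world'])
    R=T[:3,:3];o=-R.T@T[:3,3]; d=R.T@np.linalg.inv(K)@np.array([uv[0],uv[1],1.]); return o+d*(z-o[2])/d[2]
E
python3 - <<'E'
from h import *
np.set_printoptions(precision=4,suppress=True)
for c in ['scene','side','wrist']:
    snap(c,c+'0.png')
    p=camera_params(c);T=np.array(p['camera_from_world']);print(c,-T[:3,:3].T@T[:3,3])
    for n in ['mouth','board','bottle','side_bottle','stand','small_a']:
        for r in tip_of(c,n)[:2]:
            print(n,r['confidence'],r['at'],back(c,r['at'],0.034 if n=='small_a' else 0))
print(read_time_s(),read_tcp_rot())
E
```

```text
scene [ 0.9565 -0.4072  0.4972]
board 0.81 [242.9, 339.8] [ 0.6288 -0.1464  0.    ]
bottle 0.8 [333.6, 236.8] [0.5999 0.102  0.    ]
bottle 0.62 [242.5, 339.2] [ 0.6277 -0.146   0.    ]
side_bottle 0.89 [319.5, 177.1] [0.4622 0.2455 0.    ]
stand 0.96 [358.8, 206.3] [0.5852 0.2044 0.    ]
small_a 0.92 [354.5, 179.7] [0.5558 0.2325 0.034 ]
small_a 0.61 [385.9, 186.8] [0.6169 0.2459 0.034 ]
side [0.1037 0.1981 0.5645]
board 0.84 [429.6, 181.2] [ 0.6316 -0.1467  0.    ]
bottle 0.9 [319.3, 214.0] [0.595  0.0968 0.    ]
side_bottle 0.85 [248.3, 285.2] [0.4682 0.2454 0.    ]
stand 0.57 [261.4, 227.2] [0.5876 0.2095 0.    ]
small_a 0.97 [243.6, 229.7] [0.5599 0.2398 0.034 ]
small_a 0.92 [240.2, 202.7] [0.6267 0.2403 0.034 ]
wrist [0.6492 0.0712 0.3736]
board 0.81 [300.7, 270.9] [ 0.6243 -0.1486  0.    ]
bottle 0.81 [277.3, 89.3] [0.6003 0.0957 0.    ]
1.05 [ 0.7071  0.7071  0.     -0.    ]
```

View pics/scene0.png

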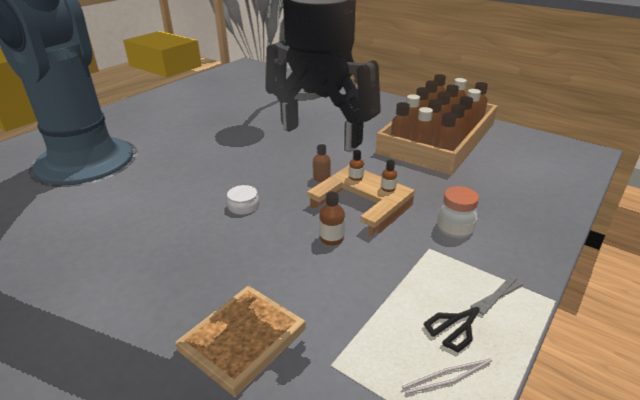

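View pics/side0.png

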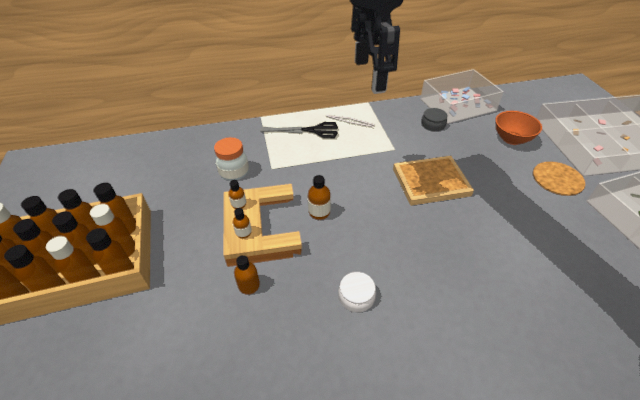

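View pics/wrist0.png

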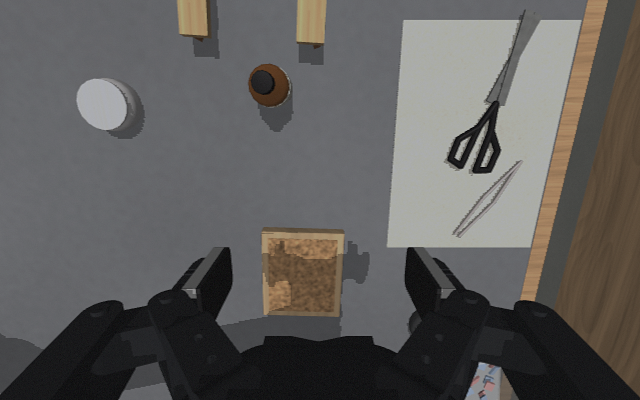

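The scene shows the board at about (243,340), the bottle at (332,220), and the stand opening toward −y, in front of the bottle. In the wrist view the two stand walls are at (195,20) and (312,22), and the board's corners run from (262,229) to (343,315). I'll take a wrist view from nearer the stand to get its yaw.

```bash
python3 - <<'E'
from h import *
np.set_printoptions(precision=4,suppress=True)
for uv in [(262,234),(344,234),(340,316),(263,312)]: print('board wrist',back('wrist',uv,0.018))
print('jar',back('wrist',(102,105),0.03),'paper',back('wrist',(390,245),0),back('wrist',(404,20),0))
move_ptp([0.59,0.06,0.27],read_tcp_rot())
snap('wrist','w1.png')
for n in ['mouth','bottle','stand','small_a']:
    for r in tip_of('wrist',n)[:2]:
        print(n,r['confidence'],r['at'],back('wrist',r['at'],0.034 if n=='small_a' else 0))
print(read_time_s())
E
```

```text
board wrist [ 0.5757 -0.0836  0.018 ]
board wrist [ 0.683  -0.0836  0.018 ]
board wrist [ 0.6805 -0.2106  0.018 ]
board wrist [ 0.5707 -0.204   0.018 ]
jar [0.408  0.0772 0.03  ] paper [ 0.7492 -0.1079  0.    ] [0.7456 0.1691 0.    ]
bottle 0.56 [326.7, 140.0] [0.6009 0.0924 0.    ]
stand 0.79 [315.5, 43.0] [0.5866 0.2077 0.    ]
small_a 0.88 [287.0, 1.8] [0.5567 0.2406 0.034 ]
small_a 0.59 [351.9, 1.6] [0.6258 0.2407 0.034 ]
1.7417
```

View pics/w1.png

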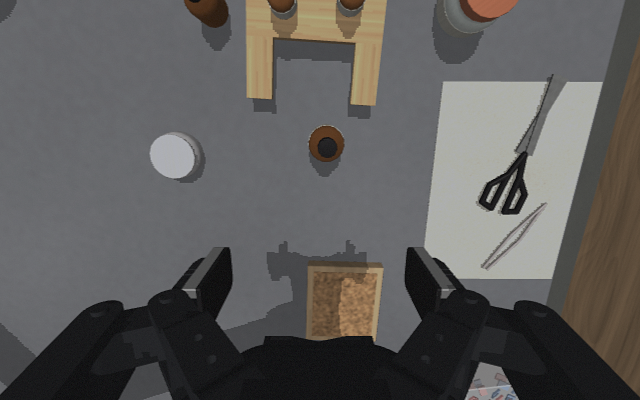

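The wrist view shows the stand's top front corners at about (247,97) and (376,105). Its inner lip edges are at (272,98) and (350,103), the bottle cap at (327,147), and the board's front top edge runs from (308,266) to (382,269).

```bash
python3 - <<'E'
from h import *
np.set_printoptions(precision=4,suppress=True)
im=cv2.imread('pics/w1.png'); cv2.imwrite('pics/w1z.png',cv2.resize(im[0:200,220:420],None,fx=4,fy=3,interpolation=cv2.INTER_CUBIC))
for uv in [(247,97),(272,98),(350,103),(376,105),(386,0),(246,0),(272,39),(356,43)]: print(uv,back('wrist',uv,0.034))
print('board',back('wrist',(308,268),.018),back('wrist',(382,269),.018))
print('cap',back('wrist',(327,147),.09))
E
```

```text
(247, 97) [0.5074 0.1448 0.034 ]
(272, 98) [0.5363 0.1437 0.034 ]
(350, 103) [0.6267 0.138  0.034 ]
(376, 105) [0.657  0.1357 0.034 ]
(386, 0) [0.6619 0.2421 0.034 ]
(246, 0) [0.5132 0.2424 0.034 ]
(272, 39) [0.5391 0.2051 0.034 ]
(356, 43) [0.6315 0.2009 0.034 ]
board [ 0.5746 -0.0865  0.018 ] [ 0.6807 -0.0883  0.018 ]
cap [0.5986 0.0939 0.09  ]
```

View pics/w1z.png

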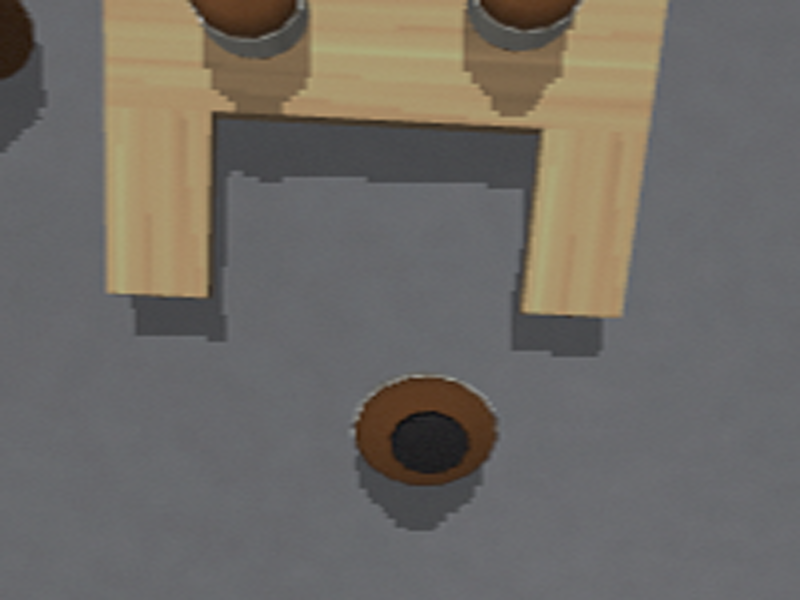

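Stand width measures 150 mm and its yaw is consistent from the front and side edges (insertion direction ≈ (0.059, 0.998), mouth ≈ (0.582, 0.140)). Next I move the bottle.

```bash
python3 - <<'E'
from h import *
np.set_printoptions(precision=4,suppress=True)
q=[.70710678,.70710678,0,0]
move_ptp([0.599,0.095,0.16],q)
movel([0.599,0.095,0.045],q,0.1)
move_gripper(0.02,25); print('gap',read_finger_gap(),read_ft_force())
movel([0.599,0.095,0.11],q,0.1); print('gap',read_finger_gap())
movel([0.445,-0.01,0.11],q,0.12)
movel([0.445,-0.01,0.0455],q,0.06)
print(read_ft_force())
move_gripper(0.075,25)
movel([0.445,-0.01,0.17],q,0.1)
move_ptp([0.63,-0.2,0.28],q)
snap('wrist','w2.png');snap('side','s2.png')
for c in ['side','wrist']:
  for r in tip_of(c,'bottle')[:2]+tip_of(c,'board')[:1]: print(c,r['confidence'],back(c,r['at'],0))
print(read_time_s())
E
```

```text
gap 0.04160106601812406 [ 0.0061 -0.6102  3.499 ]
gap 0.040896617139989655
[-0.228  -0.1082 -1.0287]
side 0.61 [ 0.4479 -0.0035  0.    ]
side 0.5 [0.4648 0.2424 0.    ]
wrist 0.68 [ 0.4447 -0.0105  0.    ]
wrist 0.59 [ 0.6261 -0.1469  0.    ]
11.0167
```

View pics/w2.png

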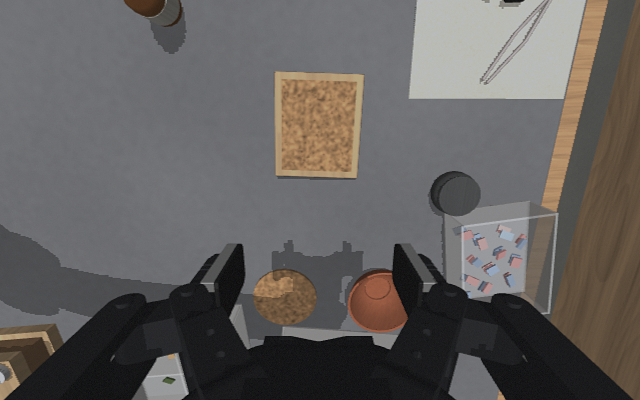

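View pics/s2.png

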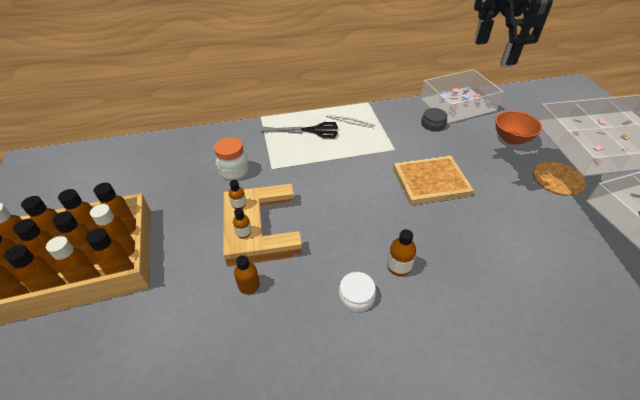

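The bottle stands upright at (402,252) in the side view. In the wrist view the board's corners are at (276,72), (363,75), (357,178) and (275,175), with a black jar at (455,193) and a bowl at (380,300).

```bash
python3 - <<'E'
from h import *
np.set_printoptions(precision=4,suppress=True)
for uv in [(276,72),(363,75),(357,177),(275,175)]: print('board',back('wrist',uv,.018))
print('blk',back('wrist',(455,193),.02),back('wrist',(432,190),.0),'bowl',back('wrist',(380,270),.04),back('wrist',(345,300),.03))
c=0.70710678
for q in ([1,0,0,0],[0,1,0,0]):
  print(q,inverse_kinematics([0.72,-0.15,0.02],q))
E
```

```text
board [ 0.5773 -0.0825  0.018 ]
board [ 0.683  -0.0857  0.018 ]
board [ 0.6807 -0.2125  0.018 ]
board [ 0.5711 -0.21    0.018 ]
blk [ 0.8138 -0.2339  0.02  ] [ 0.7902 -0.2351  0.    ] bowl [ 0.7148 -0.3395  0.04  ] [ 0.6686 -0.3951  0.03  ]
[1, 0, 0, 0] [-0.115   0.8174  0.3895  1.5029 -0.3634  0.8934 -1.1781]
[0, 1, 0, 0] [ 0.2184  0.7834 -0.1007  1.4826  0.0922  0.8802  1.6589]
```

```bash
cat >> h.py <<'E'
from scipy.spatial.transform import Rotation as Rot
d=np.array([.0593,.99824,0]); d/=np.linalg.norm(d); e=np.array([d[1],-d[0],0]); M=np.array([.5822,.14025,0])
def quat(x,y): return Rot.from_matrix(np.column_stack([x,y,[0,0,-1.]])).as_quat()
QL=quat(-e,d)   # jaws along the slot axis
QP=quat(d,e)    # jaws across the slot
def W(a,s,z): return list(M+a*d+s*e+np.array([0,0,z]))  # slot coords -> world
def S(p): p=np.array(p)-M; return np.array([p@d,p@e])
E
python3 - <<'E'
from h import *
np.set_printoptions(precision=4,suppress=True)
b=S([.628,-.1477,0]); print('board in slot coords',b)
a=b[0]
move_gripper(0.075)
move_ptp(W(a,b[1]+.095,.12),QL)
movel(W(a,b[1]+.095,.016),QL,.1); print(read_ft_force(),read_eef_pos())
movel(W(a,.071,.016),QL,.06); print(read_ft_force())
movel(W(a,.1,.016),QL,.1)
movel(W(a,.1,.15),QL,.15)
move_ptp(W(a-.05,0.0,.28),QP)
snap('wrist','w3.png')
for r in tip_of('wrist','board')[:1]: print(r['confidence'],S(back('wrist',r['at'],0)))
print(read_time_s())
E
```

```text
board in slot coords [-0.2847  0.0628]
[ 1.3258 -0.0777 -0.0113] [ 0.7238 -0.1535  0.0171]
[ 0.2054  0.0514 -0.2369]
0.57 [-0.2846  0.001 ]
18.0583
```

View pics/w3.png

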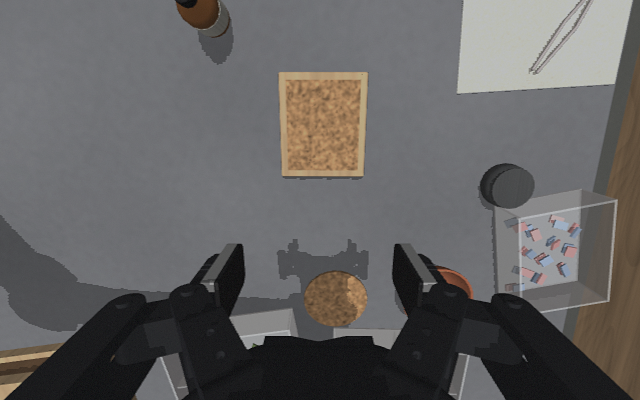

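The board's corners are at (279,72), (367,72), (363,177) and (282,176): square to the view and roughly centred. I'll check this in slot coordinates.

```bash
python3 - <<'E'
from h import *
np.set_printoptions(precision=4,suppress=True)
C=np.array([S(back('wrist',uv,.018)) for uv in [(279,72),(367,72),(363,177),(282,176)]]); print(C,C.mean(0)); 
E
```

```text
[[-0.218  -0.0489]
 [-0.2178  0.0576]
 [-0.3476  0.0586]
 [-0.3465 -0.0495]] [-0.2825  0.0044]
```

```bash
python3 - <<'E'
from h import *
np.set_printoptions(precision=4,suppress=True)
print('disc edge',S(back('wrist',(337,270),.0)))
a=-.2825
move_ptp(W(a,.1,.14),QL)
movel(W(a,.09,.016),QL,.12)
movel(W(a,.0665,.016),QL,.05); print(read_ft_force(),S(read_eef_pos()))
movel(W(a,.09,.016),QL,.1)
movel(W(a,.1,.12),QL,.15)
move_ptp(W(-.378,0,.12),QP)
movel(W(-.378,0,.016),QP,.1); print(read_ft_force())
movel(W(-.163,0,.016),QP,.08); print(read_ft_force())
movel(W(-.19,0,.016),QP,.1)
movel(W(-.19,0,.25),QP,.2)
snap('wrist','w4.png')
for r in tip_of('wrist','board')[:1]: print(r['confidence'],S(back('wrist',r['at'],0)))
print(read_time_s())
E
```

```text
disc edge [-0.4978  0.028 ]
[ 0.3176 -0.2272 -0.1462] [-0.2825  0.0659]
[0.2222 0.0152 0.8785]
[-0.3789 -2.1618 -0.8494]
0.84 [-0.0884 -0.0003]
29.3417
```

View pics/w4.png

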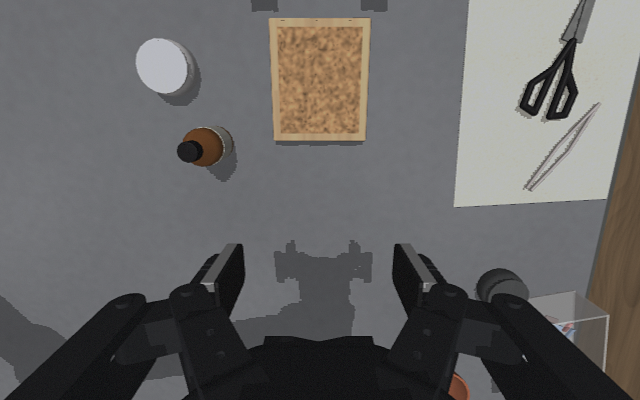

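The board is straight, with corners at (269,17), (369,17), (365,140) and (274,140), and its front is just short of the mouth. Now I push it in under force watch.

```bash
python3 - <<'E'
from h import *
np.set_printoptions(precision=4,suppress=True)
C=np.array([S(back('wrist',uv,.018)) for uv in [(269,17),(369,17),(365,140),(274,140)]]); print(C,C.mean(0))
movel(W(-.19,0,.016),QP,.2)
movel(W(-.163,0,.016),QP,.1)
def F(): return np.array(read_ft_force())@d
ok=True
for a in list(np.arange(-.153,-.0449,.009))+list(np.arange(-.042,-.0059,.003)):
    movel(W(a,0,.016),QP,.05); f=F(); print(round(a,4),round(f,1),S(read_eef_pos()))
    if f<-18: break
print(read_ft_force(),read_time_s())
snap('scene','c5.png');snap('side','s5.png')
E
```

```text
[[-0.0234 -0.0549]
 [-0.0235  0.0513]
 [-0.1522  0.0529]
 [-0.1523 -0.055 ]] [-0.0878 -0.0014]
-0.153 -0.4 [-0.1526 -0.    ]
-0.144 0.8 [-0.1429 -0.0001]
-0.135 -0.4 [-0.1338 -0.    ]
-0.126 -0.0 [-0.1249 -0.    ]
-0.117 -0.6 [-0.1159 -0.    ]
-0.108 0.2 [-0.1069 -0.    ]
-0.099 -0.4 [-0.0979 -0.    ]
-0.09 -0.0 [-0.0888 -0.    ]
-0.081 0.2 [-0.0799 -0.    ]
-0.072 0.2 [-0.0709 -0.0001]
-0.063 -0.8 [-0.0618 -0.    ]
-0.054 0.9 [-0.0528 -0.    ]
-0.045 -0.2 [-0.0438 -0.0001]
-0.042 -0.7 [-0.0416 -0.    ]
-0.039 0.7 [-0.039  0.   ]
-0.036 -1.5 [-0.0357  0.0001]
-0.033 -1.2 [-0.0324 -0.    ]
-0.03 0.5 [-0.0293 -0.    ]
-0.027 0.2 [-0.0264 -0.    ]
-0.024 -0.4 [-0.0234 -0.    ]
-0.021 0.5 [-0.0205 -0.    ]
-0.018 -1.1 [-0.0174 -0.    ]
-0.015 -5.0 [-0.017   0.0001]
-0.012 -8.3 [-0.017   0.0001]
-0.009 -12.6 [-0.0169  0.0001]
-0.006 -15.0 [-0.0168  0.0001]
[ -1.4079 -14.9903   4.2087] 38.675
```

View pics/c5.png

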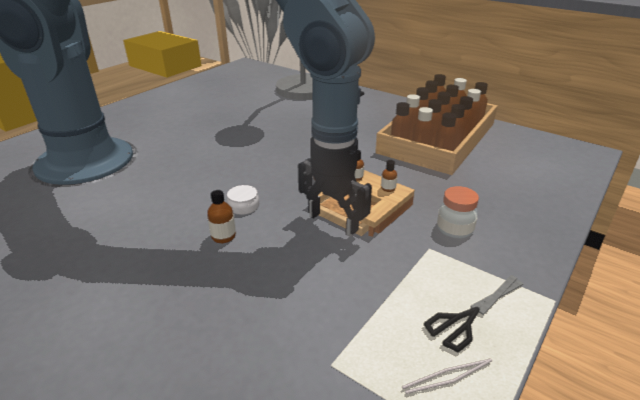

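View pics/s5.png

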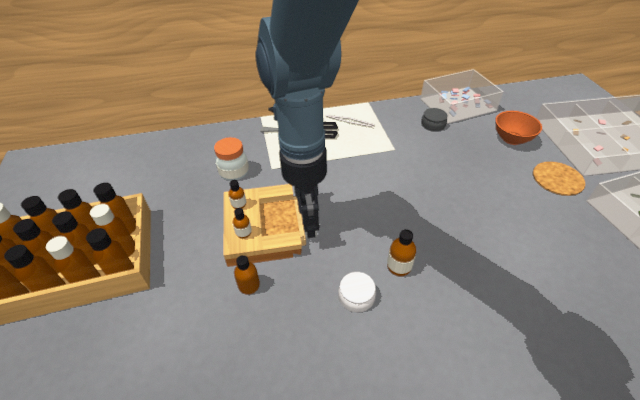

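The board stopped hard where the stop should be. I'll back off and check.

```bash
python3 - <<'E'
from h import *
np.set_printoptions(precision=4,suppress=True)
movel(W(-.03,0,.016),QP,.05)
movel(W(-.08,0,.016),QP,.1)
movel(W(-.08,0,.28),QP,.2)
snap('wrist','w6.png')
im=cv2.imread('pics/w6.png')
cv2.imwrite('pics/w6z.png',cv2.resize(im[0:200,200:440],None,fx=3.3,fy=3,interpolation=cv2.INTER_CUBIC))
for r in tip_of('wrist','board')[:1]: print(r['confidence'],S(back('wrist',r['at'],0)))
for n in ['stand','small_a']:
  for r in tip_of('wrist',n)[:2]: print(n,r['confidence'],back('wrist',r['at'],.034 if n!='stand' else 0))
snap('side','s6.png')
for n,z in [('bottle',0),('side_bottle',0),('small_a',.034)]:
  for r in tip_of('side',n)[:2]: print(n,r['confidence'],back('side',r['at'],z))
print(read_time_s())
E
```

```text
0.92 [ 0.0565 -0.0014]
stand 0.65 [0.5861 0.2064 0.    ]
small_a 0.83 [0.6256 0.241  0.034 ]
small_a 0.65 [0.5543 0.2419 0.034 ]
bottle 0.75 [ 0.4466 -0.0092  0.    ]
side_bottle 0.97 [0.4671 0.2425 0.    ]
small_a 0.62 [0.6296 0.238  0.034 ]
41.925
```

View pics/w6z.png

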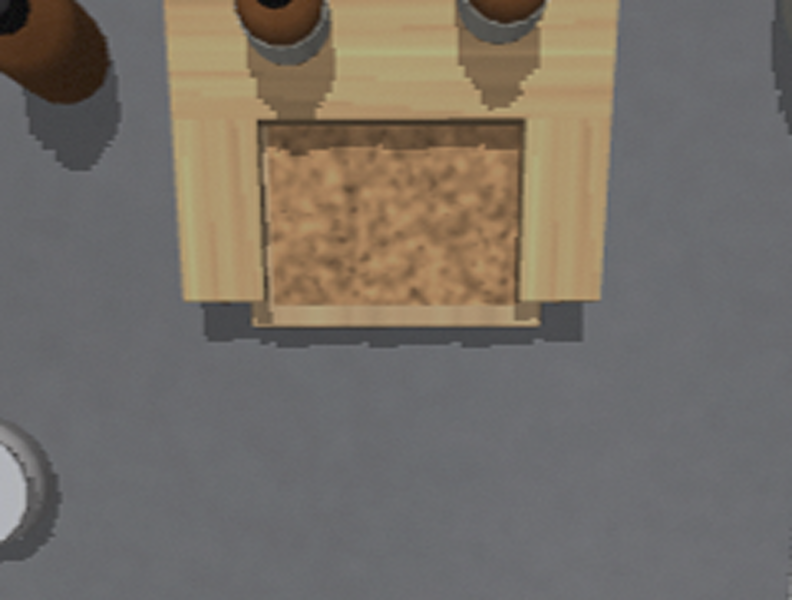

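View pics/s6.png

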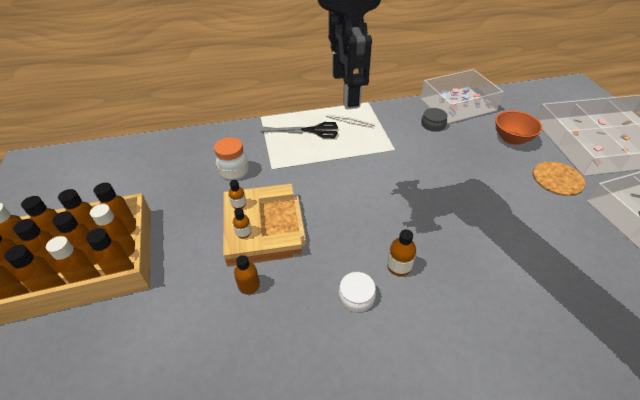

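The zoomed view shows the stand's front edge at row 300 and the board's trailing edge at rows 322–326, square to the mouth. I'll compute how far it protrudes.

```bash
python3 - <<'E'
from h import *
for x in (270,520):
  u=200+x/3.3
  print(S(back('wrist',(u,300/3),.034)),[S(back('wrist',(u,r/3),.018)) for r in (322,326)])
E
```

```text
[ 0.00324811 -0.04436731] [array([-0.0049477 , -0.04656311]), array([-0.00654611, -0.0466186 ])]
[0.00327228 0.04593414] [array([-0.00492037,  0.04829164]), array([-0.00651839,  0.04835283])]
```

```bash
python3 - <<'E'
from h import *
sign_off(); print(read_time_s())
E
```

```text
the job is handed in; nothing more can be done
the job is handed in; nothing more can be done
```

The bottle is moved aside and the drying board is fully home in the slot. I handed the job in at about 42 s of the 69 s allowed.

- **Bottle:** I gripped it and set it upright on the table at about (0.446, −0.01), well clear of the board's path.
- **Board:** I pushed it sideways onto the slot axis, then slid it in with both fingers. It met a hard stop: the force rose from about 1 N to 15 N with no further movement.
- **Fit:** After backing off, the board's trailing end stuck out 8–10 mm square to the mouth, against the nominal 10 mm. Its centre was found at +56.5 mm from the mouth, against 55 mm expected.
- **Other bottles:** The side bottle and both small bottles measured where they stood at the start, within a few mm of measurement noise.
- **Disagreement:** My first mouth estimate seems to have been about 3 mm off along the slot. In that estimate's frame the stand's front edge later measured +3 mm, and the stop was met about 3–4 mm deeper than I had calculated. The protrusion was measured directly against the stand, so this does not affect it.

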